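# Flex the spring-backed cell mount to its index and let it seat

### The arm

A 6-joint arm with a two-finger parallel gripper is mounted at the origin on the work surface. World frame = base frame: x ahead of the robot, y to its left, z up, the work surface at z = 0. Lengths are in m, angles in degrees, forces in N, time in s.
With the tool pointing down it reaches from about 0.35 to 0.875 m from the base axis. Payload 4.2 kg.
Tool frame: the origin (TCP) lies midway between the tips of the shut fingers; the grasp point (between the pads) lies 19 mm behind it; z points along the fingers, x is the direction in which the jaws open and shut, and the axes are right-handed (so a half turn about z gives the same grasp; the last joint's range is limited). The gripper opens to 87 mm and grips with 3 to 60 N. Pads are 19 mm wide; open, the fingers measure 117 mm over their backs; the gripper's body (75 mm by 190 mm) begins 51 mm behind the grasp point.
Start: joints at [-61.902, 22.042, 0.453, 0, -68.411, -14.817], TCP at [0.144, -0.608, 0.223] pointing down, gripper open.
Joint ranges: [-179.83, 179.83], [-69.29, 118.12], [-61.27, 80.66], [-181.25, 117.63], [-171.15, -9.14], [-177.46, 177.46]. Speed limits (degrees/s): [159.86, 159.86, 180, 180, 180, 180].

### API

Orientations are given as a 3x3 rotation matrix whose columns are the frame's x, y, z axes.
In Python, from station import sense, capture, finish_job, find_in gives the robot as it stands.
- The arm moves only by the shell command python3 -m creep 'ROWS'. ROWS is JSON, a list of rows, each a list of 7 numbers: the shift along the tool's x, y, z in mm, then the turn, a rotation vector about the tool's x, y, z in degrees, then the opening, from 0 (shut) to 1 (fully open). A call has exactly 10 rows; each row shifts and turns the commanded pose from where the row before left it, along the tool's axes as they then stand; what a row does not reach is not made up. A row lasts 1/8 s, in which the tool goes at most 62.5 mm and 10.7 degrees, less where a joint would pass 70% of its speed; a pose out of reach is approached as far as the arm can. A call with a gripper value outside its range is refused whole. The fingers move at their own pace and stop on an object; the grip force is fixed at half the most. Time passes only in rows, so rows that do not move let the fingers close, or fill a call up. It gives the time, the measured TCP pose, the force and the opening at its end, in the units of the state.
- sense(): the state, without advancing time (a new reading comes with each control period).
- capture(name): name is "scene" or "top" or "wrist"; returns a dict with "color" (400x640x3 uint8, blue, green, red), "vertical_fov" (degrees; the focal length in pixels is half the picture's height over the tangent of half this angle, whatever the lens; pixels are square), "cx", "cy" (the principal point, pixels), "k1" (the pictures are not rectified: a ray, as slopes to the right and down, at radius r is drawn at 1 + k1 r^2 times it, then the intrinsics apply), "R" (3x3) and "t" (3): a world point X has camera coordinates R X + t. Camera axes: x right, y down, z forward; pixel columns grow to the right and rows downward; lengths in m; the calibration is good to about 2 mm. A picture is of the moment at which its call begins. There is no depth.
- finish_job(): hands the job in, once; it reports no verdict.
Trained networks look in the newest picture that a camera, given by its name, has taken for a name from the list of things; names that differ only in an ending like _2 or _b are one class to them, and where a whole thing is asked for, a point or a joint stands for the part that bears it (a point fixed in the world has none). Each returns a list of dicts, best first, with "p" (0 to 1); they miss things now and then, are a little off and sometimes report something else, mostly with a low value. They report only what shows in the picture. A call takes as long as a camera call.
- find_in(camera, name): "xy" ([column, row] in pixels, amid what is visible of it).
The state is a dict: "time_s": time; "joints": joint angles; "joint_velocities": joint speeds; "effort": joint torques, N m; "tcp_pos": TCP position; "ee_rot": TCP orientation; "wrist_force": force on the tool from outside, world axes, zero at the start; "moment": the same for the moment, N m; "gripper_width": opening from 0.0 (shut) to 1.0 (fully open).
Only numpy, scipy, OpenCV 4.12 (cv2) and the standard library are available. Lean on these libraries where they do the work, as an engineer would, in place of code of your own. Each camera call takes 0.05 s, during which the arm holds its last target. There are 200 camera calls.

### The job

Flex the springs of the tilting glass-cell mount so that its plate seats again: with the fingertips press the free corner of the top plate (the one with the flat round thumb pad) down until the pointer on the opposite side stands level with the brass index set on the upright scale, without going past it, and keep it there for a moment. Then ease the corner up under the fingers, without letting it snap back, until the plate is fully home, and leave it. Nothing is to be gripped: do not touch the glass cell or the pointer, do not shift the index, and leave the things standing around where they are.

Things in the scene. Friction and masses are not known exactly. Their poses are not given: they have to be found in the camera images.
- cell_mount: Fixed tilting cell mount of bare aluminium on the bench, at another place and yaw each time. Origin on the bench below the centre of its square top plate; z up, y from the centre towards the free corner, x along the tilt line. Base plate 160 x 160 x 12 mm; above it the top plate 160 x 160 x 10 mm, upper face 56 mm above the bench; both stand corner-on, corners 113 mm from the centre along +y, -y, +x, -x
- tilt_centre (a point): centre of the top plate's underside, 46 mm above the bench, on the tilt line, which runs along the mount's x axis. At 90 mm from here along +x and -x stand knurled adjusting screws (19 mm wide, up to 80 mm above the bench)
- scale_top (a point): top of the white upright scale bar, 130 mm above the bench, 188 mm from the centre on the mount's -y side; the bar is 5 mm (x) by 55 mm (y), its graduated face to the mount's +x. Under it the base has a tongue 50 mm wide that ends 230 mm from the centre
- top_plate (a joint): tilt of the top plate in rad: 0 = home (at rest on its stops), grows as the free corner is pressed down, stop at 0.28. The tilt line runs through the mount's centre along its x axis, 46 mm above the bench. Sprung back to 0: at the thumb pad it takes about 3 N to start, 6 N at 0.1 rad, 10 N at 0.2 rad. Let go suddenly it snaps home at several rad/s; followed up at under 0.1 m/s it does not
- press_pad (a point): centre of the upper face of the black rubber thumb pad (round, 26 mm wide, 3 mm thick) on the free corner; moves with the plate. 86 mm from the tilt line, 59 mm above the bench at rest; goes down 8.6 mm per 0.1 rad
- free_corner: the free corner itself: the last 50 x 50 mm of the top plate with the thumb pad on it; this is what the fingers press. Origin on the tilt line at the plate's centre, axes as the mount's at rest, moves with the plate
- pointer_tip (a point): tip of the thin steel pointer, 170 mm from the tilt line on the side opposite the free corner, 51 mm above the bench at rest, in front of the scale; rises 17 mm per 0.1 rad of tilt
- index_mark (a point): the brass index on the scale: middle of the edge that faces the pointer tip. The index is a brass slider 10 mm tall (5 mm above and below this point), set 14 to 34 mm above the pointer's rest height, differently each time. It is level with the pointer when both have the same height
- pointer: the pointer rod with its clamp (rod 4 mm thick, clamp 18 x 20 x 8 mm), fixed to the top plate; origin as free_corner. Not to be touched
- index (a joint): height of the index above the pointer's rest height, m. Not to be moved
- glass_cell: amber glass oil cell with white cap in a black holder (44 x 44 mm foot, 30 mm block, cell 12.5 mm), fixed upright at the centre of the top plate, top 107 mm above the bench at rest; origin on the tilt line. Not to be touched
- cup_heater: fixed round stainless heater with a brown top plate, 176 mm wide, 93 mm high (wire guard to 110 mm), some 0.4 m beside the mount, on either side of it; origin on the bench below its centre
- test_cup: loose brass cup 64 mm wide, 34 mm high with a side handle, standing on the heater; origin under its centre. Leave alone
- oil_jar: loose small amber jar with black cap, 44 mm wide, 58 mm high, beside the mount; origin under its centre. Leave alone
- screwdriver: loose screwdriver 150 mm long lying beside the mount, handle to its -x; origin under its middle. Leave alone
- steel_post: loose upright steel post, 13 mm wide, 68 mm high, foot 29 mm wide, beside the mount; origin under its centre. Leave alone
- cell_box: loose grey plastic box with clear lid, 75 x 45 x 26 mm, beside the mount; origin under its centre. Leave alone
- oil_bottle: loose amber bottle 62 mm wide, 135 mm high near the heater; origin under its centre. Leave alone
- beaker: loose glass beaker 68 mm wide, 90 mm high near the heater; origin under its centre. Leave alone

How it is judged:
By the outcome, as a careful person would: the job done as asked, in the order asked, and still so for the second after the job is handed in, with the robot touching nothing.
It also fails if it takes over 38 s, if anything falls off the work surface, if the arm or the gripper's body presses on something with over 40 N, if the wrist force passes 120 N, or if a joint passes its speed limit or range.

## Working session

There is one attempt and no reset: what is moved stays moved. The work goes in short steps, Python scripts to look and compute and a shell command to move; the robot and the scene stay as the last step left them, time stands still between calls to the robot, and variables do not carry over. Pictures are saved under pics/ and viewed, about 8 in all and at most 12, crops included, and the job is handed in when it is done.

```bash
ls; mkdir -p pics
cat > h.py <<'E'
import numpy as np, cv2
from station import sense, capture, finish_job, find_in
def cam(c):
    f=200/np.tan(np.radians(c["vertical_fov"]/2)); return f
def ray(c,uv):
    f=cam(c); d=np.array([(uv[0]-c["cx"])/f,(uv[1]-c["cy"])/f]); u=d.copy()
    for _ in range(20): u=d/(1+c["k1"]*(u@u))
    R=np.array(c["R"]);t=np.array(c["t"]); return -R.T@t, R.T@np.array([u[0],u[1],1])
def atz(c,uv,z):
    o,d=ray(c,uv); return o+d*(z-o[2])/d[2]
def proj(c,X):
    p=np.array(c["R"])@np.array(X)+np.array(c["t"]); u=p[:2]/p[2]; u=u*(1+c["k1"]*(u@u)); return u*cam(c)+[c["cx"],c["cy"]]
E
python3 - <<'E'
from h import *
s=sense(); print(s)
Z=dict(press_pad=.059,glass_cell=.1,scale_top=.13,pointer_tip=.051,index_mark=.075,cup_heater=.093,oil_jar=.05,steel_post=.06,cell_box=.02,screwdriver=.01,oil_bottle=.1,beaker=.08,cell_mount=.05,free_corner=.056)
for n in("scene","top"):
    c=capture(n); cv2.imwrite(f"pics/{n}0.png",c["color"]); print(n,-np.array(c["R"]).T@c["t"],cam(c))
    for k,z in Z.items():
        print(k,[(np.round(r["xy"],0).tolist(),round(r["p"],2),np.round(atz(c,r["xy"],z),3).tolist()) for r in find_in(n,k)[:2]])
E
```

```text
pics
{'time_s': 0.0, 'joints': array([-6.19018411e+01,  2.20901907e+01,  3.79231404e-01, -2.92683870e-02,
       -6.84118029e+01, -1.48135310e+01]), 'joint_velocities': array([-0.02688606,  0.07382386, -0.08308917, -0.04440514,  0.05707528,
        0.01278775]), 'effort': array([ 7.09834021e-04, -3.90664458e+01,  1.87398505e+01,  4.21951488e+00,
        1.10676588e-02, -2.00361851e-04]), 'tcp_pos': array([ 0.14346238, -0.60768281,  0.22146116]), 'ee_rot': array([[-2.29604564e-01,  9.73283821e-01, -5.90094957e-04],
       [ 9.73281530e-01,  2.29605305e-01,  2.11375481e-03],
       [ 2.19277229e-03, -8.90007705e-05, -9.99997592e-01]]), 'wrist_force': array([-0.04487842,  0.20655346, -0.22653651]), 'moment': array([-0.03435856,  0.02950268, -0.05033909]), 'gripper_width': 0.9977971085487619}
scene [ 0.90673292 -0.53027547  0.83178009] 380.63329149691475
press_pad [([318.0, 242.0], 0.64, [0.607, -0.175, 0.059])]
glass_cell [([284.0, 260.0], 0.92, [0.593, -0.274, 0.1])]
scale_top [([271.0, 279.0], 0.96, [0.615, -0.333, 0.13])]
pointer_tip [([239.0, 284.0], 0.55, [0.531, -0.364, 0.051])]
i
[... 851 characters left out ...]
8, 0.13])]
pointer_tip [([291.0, 235.0], 0.58, [0.441, 0.024, 0.051])]
index_mark [([452.0, 220.0], 0.67, [0.498, -0.437, 0.075])]
cup_heater [([262.0, 208.0], 0.62, [0.517, 0.104, 0.093])]
oil_jar [([345.0, 222.0], 0.47, [0.485, -0.132, 0.05]), ([431.0, 169.0], 0.31, [0.646, -0.382, 0.05])]
steel_post []
cell_box [([430.0, 172.0], 0.67, [0.642, -0.384, 0.02]), ([431.0, 244.0], 0.24, [0.429, -0.39, 0.02])]
screwdriver [([433.0, 243.0], 0.72, [0.431, -0.398, 0.01]), ([390.0, 191.0], 0.72, [0.583, -0.267, 0.01])]
oil_bottle [([270.0, 164.0], 0.67, [0.641, 0.085, 0.1])]
beaker [([290.0, 235.0], 0.57, [0.442, 0.023, 0.08])]
cell_mount [([394.0, 199.0], 0.7, [0.555, -0.274, 0.05])]
free_corner []
```

Run:
```python
import cv2
a=cv2.imread("pics/scene0.png")[130:380,130:450]; b=cv2.imread("pics/top0.png")[120:290,250:500]
cv2.imwrite("pics/s1.png",cv2.resize(a,None,fx=2.4,fy=2.4,interpolation=2)); cv2.imwrite("pics/t1.png",cv2.resize(b,None,fx=3,fy=3,interpolation=2))
```

```text
(no output)
```

View pics/s1.png

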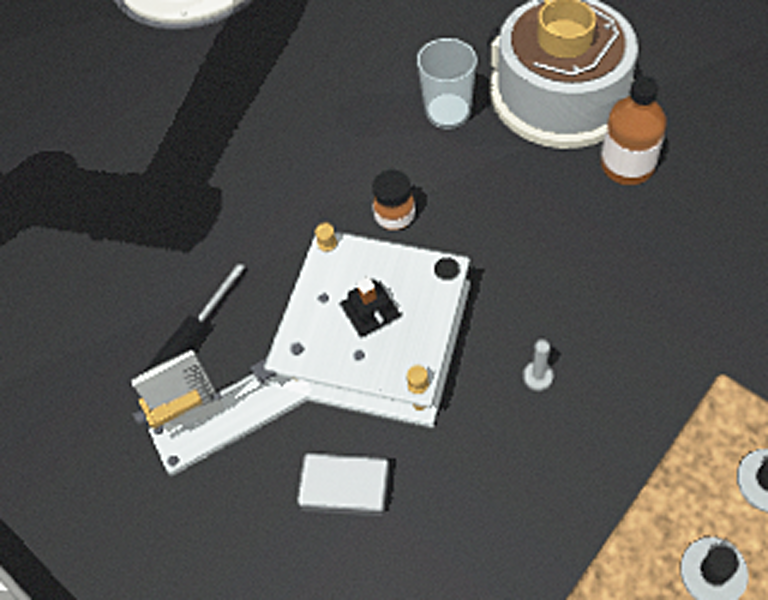

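View pics/t1.png

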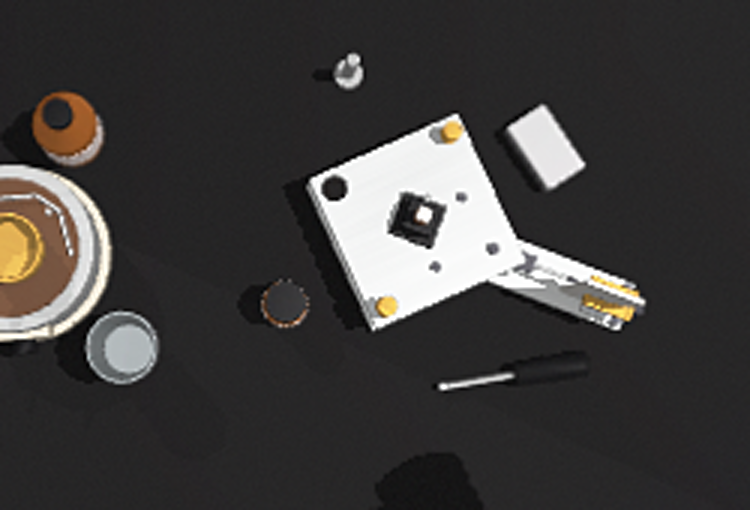

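The scene crop shows the pad at (316,242), screws at (265,225) and (304,285), and the brass index left at about (200,299). The top crop shows the pad at (361,183) and screws at (401,164) and (379,222). Next I fit the mount pose from these points.

```bash
cat > fit.py <<'E'
from h import *
from scipy.optimize import least_squares
cs={n:capture(n) for n in("scene","top")}
obs=[("scene",(0,.086,.059),(316.3,241.7)),("scene",(-.09,0,.080),(265.4,225.4)),("scene",(.09,0,.080),(304.2,284.6)),
("top",(0,.086,.059),(361.3,182.7)),("top",(.09,0,.080),(400.7,163.7)),("top",(-.09,0,.08),(378.7,222)),
("scene",(0,.113,.056),(130+470/2.4,130+258/2.4)),("top",(0,.113,.056),(250+309/3,120+181/3))]
def W(p,X): c,s=np.cos(p[2]),np.sin(p[2]); return np.array([p[0]+c*X[0]-s*X[1],p[1]+s*X[0]+c*X[1],X[2]])
f=lambda p:np.concatenate([proj(cs[n],W(p,X))-uv for n,X,uv in obs])
r=least_squares(f,[.56,-.25,-.4],loss="soft_l1"); p=r.x
if __name__=="__main__":
    print(p,np.degrees(p[2])); print(np.round(f(p).reshape(-1,2),1))
    print("pad",W(p,(0,.086,.059)),"tip",W(p,(0,-.170,.051)),"scale",W(p,(0,-.188,.13)))
    w=capture("wrist"); cv2.imwrite("pics/w0.png",w["color"]); R=np.array(w["R"]); C=-R.T@w["t"]; s=sense()
    print("wrist cam in tool", s["ee_rot"].T@(C-s["tcp_pos"]), "\n", R@s["ee_rot"], cam(w))
    print(C,R)
    np.save("p.npy",p)
    sc=cs["scene"]
    for h in (0,.014,.024,.034): print(h,proj(sc,W(p,(.0025,-.175,.051+h))))
E
python3 fit.py
```

```text
[ 0.57155227 -0.25663628 -0.34387045] -19.702325487176793
[[-0.5 -0.4]
 [-0.5  0.1]
 [-1.1  0.6]
 [-0.4 -0.4]
 [-0.2 -0.6]
 [-0.2 -0.4]
 [-0.3 -0.7]
 [-0.8 -1.2]]
pad [ 0.60054575 -0.17567099  0.059     ] tip [ 0.51423958 -0.41668395  0.051     ] scale [ 0.50817117 -0.43363017  0.13      ]
wrist cam in tool [-0.00053551 -0.07921078 -0.1623675 ] 
 [[ 9.99999319e-01  9.13697183e-04  7.26561309e-04]
 [-6.67768556e-04  9.58239285e-01 -2.85966830e-01]
 [-9.57506675e-04  2.85966149e-01  9.58239242e-01]] 295.20638952689865
[ 0.06662244 -0.62696522  0.38489504] [[-2.28819702e-01  9.73468583e-01 -6.79750674e-04]
 [ 9.32770260e-01  2.19453002e-01  2.85972065e-01]
 [ 2.78533994e-01  6.48019913e-02 -9.58237714e-01]]
0 [214.20122928 298.40772662]
0.014 [212.66242712 295.81615999]
0.024 [211.53763832 293.91989952]
0.034 [210.39078869 291.98474693]
```

```bash
python3 -c "
import cv2
a=cv2.imread('pics/scene0.png')[255:340,170:280]; cv2.imwrite('pics/s2.png',cv2.resize(a,None,fx=7,fy=7,interpolation=2))"
```

```text
(no output)
```

View pics/s2.png

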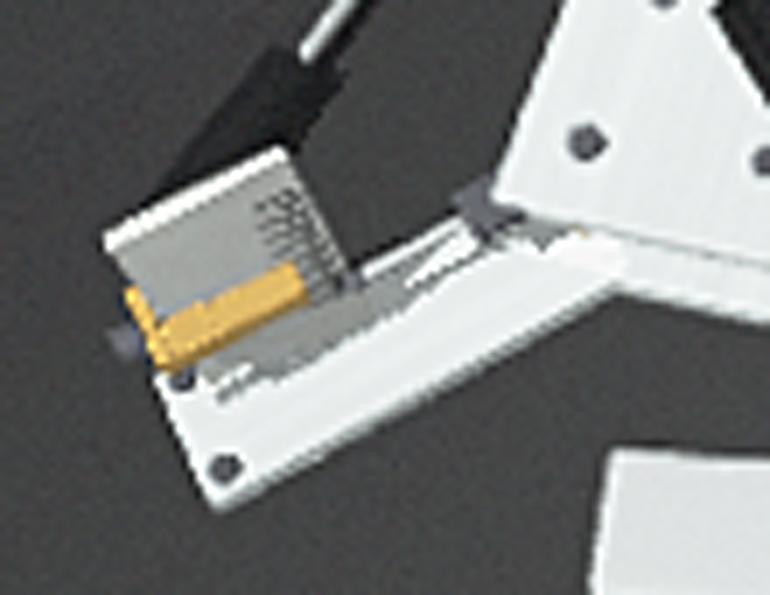

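The index edge is at about (213,295) in the scene picture, too coarse to use. I'll press with the tool rolled so the wrist camera watches the pointer and scale, starting with a shift over the pad with the fingers closing.

```bash
python3 -m creep '[[31,54,0,0,0,0,0],[31,54,0,0,0,0,0],[31,54,0,0,0,0,0],[31,54,0,0,0,0,0],[31,54,0,0,0,0,0],[31,54,0,0,0,0,0],[31,54,0,0,0,0,0],[31,54,0,0,0,0,0],[31,54,0,0,0,0,0],[30,54,0,0,0,0,0]]' && python3 -m creep '[[0,0,0,0,0,-10.5,0],[0,0,0,0,0,-10.5,0],[0,0,0,0,0,-10.5,0],[0,0,0,0,0,-10.5,0],[0,0,0,0,0,-10.5,0],[0,0,0,0,0,-10.5,0],[0,0,0,0,0,-10.5,0],[0,0,0,0,0,-10.5,0],[0,0,0,0,0,-10.5,0],[0,0,0,0,0,-10.5,0]]' && python3 -m creep '[[0,0,20,0,0,-10.5,0],[0,0,20,0,0,-10.5,0],[0,0,20,0,0,-10.5,0],[0,0,20,0,0,-10.5,0],[0,0,20,0,0,0,0],[0,0,0,0,9,0,0],[0,0,0,0,9,0,0],[0,0,0,0,9,0,0],[0,0,0,0,0,0,0],[0,0,0,0,0,0,0]]'
cat > st.py <<'E'
from h import *
import sys
p=np.load("p.npy"); c,s_=np.cos(p[2]),np.sin(p[2]); M=np.array([[c,-s_,0],[s_,c,0],[0,0,1]]); O=np.array([p[0],p[1],0])
def toM(X): return M.T@(np.array(X)-O)
def W(X): return M@np.array(X)+O
def st():
    s=sense(); R=s["ee_rot"]
    print("t",s["time_s"],"tcp in mount mm",np.round(toM(s["tcp_pos"])*1e3,1),"F",np.round(s["wrist_force"],1),"j",np.round(s["joints"]))
    print("tool axes in mount (cols)\n",np.round(M.T@R,3)); return s
if __name__=="__main__":
    s=st(); w=capture("wrist"); cv2.imwrite("pics/"+sys.argv[1],w["color"])
    for X in [(0,-.17,.051),(0,-.188,.13),(0,.086,.059)]: print(X,proj(w,W(X)))
E
python3 st.py w1.png
```

```text
time_s: 2.9
tcp_pos: [0.5996, -0.1818, 0.2229]
ee_rot: [[-0.23, 0.973, 0.001], [0.973, 0.23, -0.0], [-0.0, 0.001, -1.0]]
wrist_force: [1.1, -0.1, 0.3]
gripper_width: 0.017
time_s: 4.15
tcp_pos: [0.5982, -0.1835, 0.2226]
ee_rot: [[-0.878, -0.479, 0.0], [-0.479, 0.878, -0.0], [0.0, -0.0, -1.0]]
wrist_force: [0.5, -0.7, -0.3]
gripper_width: 0.006
time_s: 5.4
tcp_pos: [0.5983, -0.1834, 0.1226]
ee_rot: [[-0.301, -0.941, -0.153], [-0.839, 0.338, -0.426], [0.453, -0.0, -0.892]]
wrist_force: [-0.1, -0.2, 0.6]
gripper_width: 0.004
t 5.4 tcp in mount mm [  0.5  77.9 122.6] F [-0.1 -0.2  0.6] j [  8.  30. -16.  27. -60.  45.]
tool axes in mount (cols)
 [[-0.001 -1.    -0.   ]
 [-0.892  0.001 -0.453]
 [ 0.453 -0.    -0.892]]
(0, -0.17, 0.051) [481.39451588 180.71313127]
(0, -0.188, 0.13) [567.65123391 195.283797  ]
(0, 0.086, 0.059) [274.28128254 217.42364487]
```

View pics/w1.png

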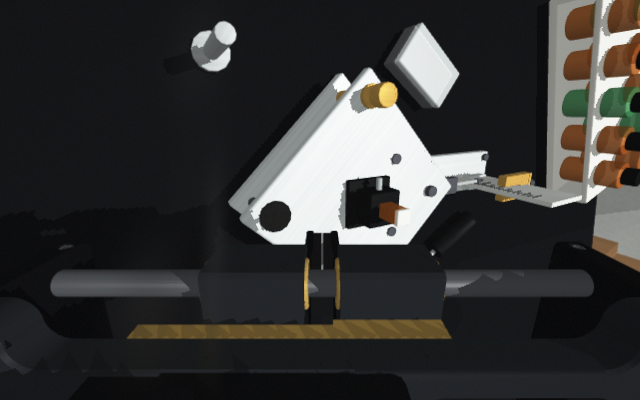

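Wrist view: pad at (275,216), close to the predicted (274,217); pointer tip near (480,181); brass index at about (500–530,172–195); nothing hides them. I'll zoom in.

Run:
```python
from st import *
a=cv2.imread('pics/w1.png')[150:215,440:560]; cv2.imwrite('pics/w1c.png',cv2.resize(a,None,fx=6.5,fy=6.5,interpolation=2))
w=capture("wrist")
for n in("index_mark","pointer_tip"): print(n,[(r["xy"],r["p"]) for r in find_in("wrist",n)[:2]])
for y in(-.170,-.173,-.18,-.2):
  for x in (0,.0025,.006):
    print(y,x,[np.round(proj(w,W((x,y,.051+h))),1).tolist() for h in(0,.014,.024,.034)])
```

```text
index_mark [([512.1, 182.3], 0.97)]
pointer_tip [([450.6, 183.1], 0.62), ([359.4, 177.9], 0.55)]
-0.17 0 [[480.9, 180.8], [492.2, 183.3], [500.7, 185.2], [509.7, 187.2]]
-0.17 0.0025 [[481.2, 178.7], [492.5, 181.1], [501.1, 183.0], [510.1, 184.9]]
-0.17 0.006 [[481.7, 175.8], [493.0, 178.1], [501.6, 179.9], [510.7, 181.7]]
-0.173 0 [[482.6, 180.5], [493.9, 183.0], [502.4, 184.9], [511.4, 186.8]]
-0.173 0.0025 [[482.9, 178.4], [494.2, 180.8], [502.8, 182.7], [511.8, 184.6]]
-0.173 0.006 [[483.4, 175.5], [494.7, 177.8], [503.3, 179.6], [512.4, 181.4]]
-0.18 0 [[486.4, 179.9], [497.7, 182.3], [506.3, 184.2], [515.3, 186.1]]
-0.18 0.0025 [[486.8, 177.8], [498.1, 180.2], [506.7, 182.0], [515.8, 183.9]]
-0.18 0.006 [[487.2, 174.9], [498.6, 177.2], [507.3, 178.9], [516.4, 180.7]]
-0.2 0 [[497.1, 178.2], [508.4, 180.5], [517.1, 182.2], [526.1, 184.1]]
-0.2 0.0025 [[497.4, 176.2], [508.8, 178.4], [517.5, 180.1], [526.6, 181.9]]
-0.2 0.006 [[497.9, 173.3], [509.4, 175.5], [518.0, 177.1], [527.2, 178.9]]
```

View pics/w1c.png

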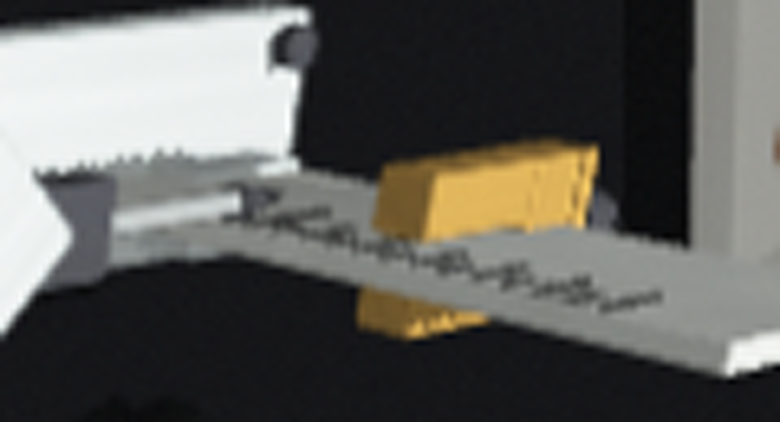

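The zoom shows the dark pointer tip end at about (483,180) and the index's facing edge, mid-height, at about (502,181). The y-gap between them blurs the height reading, so I'll take a second view from above the scale and triangulate.

```bash
cp pics/w1.png pics/keep.png
python3 - <<'E'
from h import *
import pickle; w=capture("wrist"); pickle.dump(w,open("wA.pkl","wb"))
E
python3 -m creep '[[20,0,0,0,0,0,0],[35,0,0,0,0,0,0],[45,0,0,0,0,0,0],[45,0,0,0,0,0,0],[35,0,0,0,0,0,0],[20,0,0,0,0,0,0],[0,0,0,0,0,0,0],[0,0,0,0,0,0,0],[0,0,0,0,0,0,0],[0,0,0,0,0,0,0]]'
python3 - <<'E'
from st import *
import pickle; st(); w=capture("wrist"); pickle.dump(w,open("wB.pkl","wb"))
for n in("index_mark","pointer_tip"): print(n,[(r["xy"],r["p"]) for r in find_in("wrist",n)[:2]])
q=proj(w,W((0,-.175,.065))); print(q); x0,y0=int(q[0])-60,int(q[1])-45
print("crop",x0,y0); cv2.imwrite("pics/wB.png",cv2.resize(w["color"][y0:y0+90,x0:x0+120],None,fx=6.5,fy=6.5,interpolation=2))
E
```

```text
time_s: 6.9
tcp_pos: [0.5384, -0.3505, 0.2128]
ee_rot: [[-0.299, -0.942, -0.154], [-0.839, 0.336, -0.427], [0.454, 0.001, -0.891]]
wrist_force: [0.1, -0.3, 0.3]
gripper_width: 0.005
t 6.9 tcp in mount mm [  0.4 -99.6 212.8] F [ 0.1 -0.3  0.3] j [ -8.  24. -14.  30. -62.  62.]
tool axes in mount (cols)
 [[ 0.001 -1.    -0.   ]
 [-0.891 -0.001 -0.454]
 [ 0.454  0.001 -0.891]]
index_mark [([341.9, 182.5], 0.82)]
pointer_tip [([268.2, 187.9], 0.74), ([345.9, 179.4], 0.43)]
[320.95204276 182.87834372]
crop 260 137
```

View pics/wB.png

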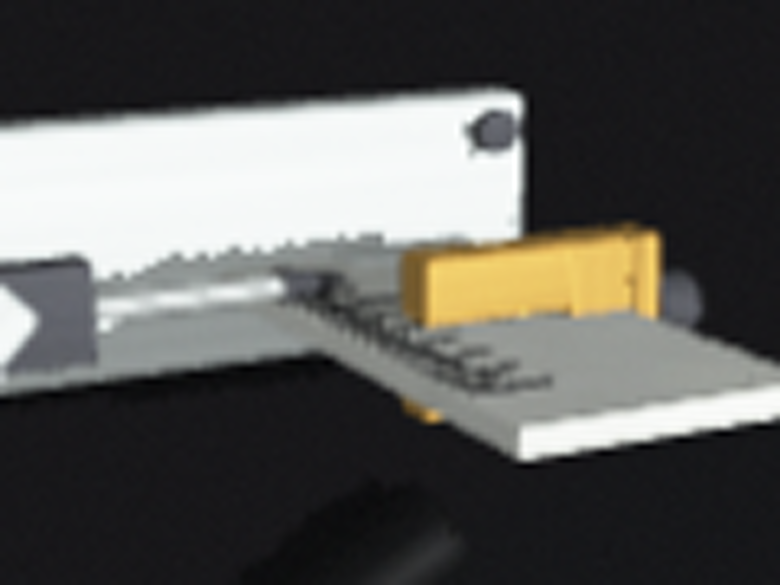

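View B: index facing face at crop (402–428, 250–325), pointer tip end at about (325,285). Triangulating the face corners and the tip from both views.

Run:
```python
from st import *
import pickle
A=pickle.load(open("wA.pkl","rb"));B=pickle.load(open("wB.pkl","rb"))
def tri(a,b):
    a=(440+a[0]/6.5-.4,150+a[1]/6.5-.4); b=(260+b[0]/6.5-.4,137+b[1]/6.5-.4)
    P=[ray(A,a),ray(B,b)]; S=np.zeros((3,3));v=np.zeros(3)
    for o,d in P: d=d/np.linalg.norm(d); N=np.eye(3)-np.outer(d,d); S+=N; v+=N@o
    X=np.linalg.solve(S,v); return np.round(toM(X)*1e3,1), np.round(proj(A,X)-a,1)
for n,a,b in [("ob",(385,168),(402,252)),("ot",(437,167),(430,253)),("it",(428,238),(424,326)),("ib",(373,232),(411,317)),("tip",(280,195),(328,285)),("rod white end",(242,203),(283,287)),("clamp lowcorner",(108,272),(95,362)),("bar top inner",(728,377),(521,460)),("screw foot",(295,45),(497,131)),("tongue corner",(305,10),(520,90))]:
    print(n,*tri(a,b))
```

```text
ob [   9.7 -173.2   69.7] [ 0.  -0.1]
ot [  11.1 -174.4   77.7] [-0.  0.]
it [  -0.7 -172.3   79.6] [-0.   0.2]
ib [  -2.5 -175.9   67.9] [ 0.  -0.1]
tip [   2.7 -165.    57. ] [-0.   0.4]
rod white end [   2.3 -157.    55.5] [ 0.  -0.1]
clamp lowcorner [  -5.7 -121.5   58. ] [-0.   0.4]
bar top inner [  -7.7 -160.6  132.2] [-0.  -0.3]
screw foot [  20.2 -222.    16.9] [-0.   0.1]
tongue corner [  27.  -229.8   12.6] [ 0.  -0.4]
```

The index is at about 72.5 mm once the view bias is taken off (bar top reads 132.2 against 130), with its edge at y ≈ -174. That gives h ≈ 21 mm, tilt ≈ 0.125 rad and a pad drop of about 10.7 mm. Now back over the pad and down.

```bash
python3 -m creep '[[-20,0,0,0,0,0,0],[-35,0,0,0,0,0,0],[-45,0,0,0,0,0,0],[-45,0,0,0,0,0,0],[-35,0,0,0,0,0,0],[-20,0,0,0,0,0,0],[-5,0,10,0,0,0,0],[-6,0,12,0,0,0,0],[-6,0,12,0,0,0,0],[-5,0,10,0,0,0,0]]'; python3 -m creep '[[-0.5,0,0.9,0,0,0,0],[-0.5,0,0.9,0,0,0,0],[-0.5,0,0.9,0,0,0,0],[-0.5,0,0.9,0,0,0,0],[-0.5,0,0.9,0,0,0,0],[-0.5,0,0.9,0,0,0,0],[-0.5,0,0.9,0,0,0,0],[-0.5,0,0.9,0,0,0,0],[-0.5,0,0.9,0,0,0,0],[0,0,0,0,0,0,0]]'; python3 -c "
from st import *; st()"
```

```text
time_s: 8.3
tcp_pos: [0.5975, -0.1847, 0.0725]
ee_rot: [[-0.302, -0.941, -0.154], [-0.838, 0.339, -0.427], [0.454, 0.001, -0.891]]
wrist_force: [0.2, -0.6, 0.3]
gripper_width: 0.006
time_s: 9.55
tcp_pos: [0.5981, -0.1835, 0.064]
ee_rot: [[-0.301, -0.941, -0.153], [-0.839, 0.337, -0.427], [0.454, 0.0, -0.891]]
wrist_force: [0.0, -0.8, 0.2]
gripper_width: 0.008
t 9.55 tcp in mount mm [ 0.4 77.8 64. ] F [ 0.  -0.8  0.2] j [  8.  34. -19.  30. -54.  41.]
tool axes in mount (cols)
 [[-0.    -1.    -0.   ]
 [-0.891  0.    -0.454]
 [ 0.454  0.    -0.891]]
```

```bash
python3 -m creep '[[-0.5,0,0.9,0,0,0,0],[-0.5,0,0.9,0,0,0,0],[-0.5,0,0.9,0,0,0,0],[-0.5,0,0.9,0,0,0,0],[-0.5,0,0.9,0,0,0,0],[-0.5,0,0.9,0,0,0,0],[-0.5,0,0.9,0,0,0,0],[0,0,0,0,0,0,0],[0,0,0,0,0,0,0],[0,0,0,0,0,0,0]]'
python3 - <<'E'
from st import *
st(); w=capture("wrist"); q=proj(w,W((0,-.173,.065))); x0,y0=int(q[0])-60,int(q[1])-40; x0=min(x0,520)
print("crop",x0,y0); a=cv2.resize(w["color"][y0:y0+80,x0:x0+120],None,fx=6,fy=6,interpolation=2)
f=proj(w,W((0,.086,.059)));u,v=int(f[0])-60,int(f[1])-20;print("pad crop",u,v)
b=cv2.resize(w["color"][v:v+45,u:u+120],None,fx=6,fy=6,interpolation=2)
cv2.imwrite("pics/p1.png",np.vstack([a[:330],b]))
for h in(0,.01,.02,.022): print(h,proj(w,W((0,-.17,.051+h))),proj(w,W((0,-.174,.051+h))))
E
```

```text
time_s: 10.8
tcp_pos: [0.5985, -0.183, 0.0573]
ee_rot: [[-0.301, -0.941, -0.152], [-0.839, 0.337, -0.427], [0.454, -0.001, -0.891]]
wrist_force: [-1.8, 3.2, 6.3]
gripper_width: 0.006
t 10.8 tcp in mount mm [ 0.6 78.5 57.3] F [-1.8  3.2  6.3] j [  8.  35. -20.  30. -53.  40.]
tool axes in mount (cols)
 [[-0.    -1.     0.001]
 [-0.891 -0.    -0.454]
 [ 0.454 -0.001 -0.891]]
crop 499 157
pad crop 250 231
0 [541.7674082  194.31065055] [544.03649374 193.8105967 ]
0.01 [553.11095913 196.83259542] [555.37792429 196.30215473]
0.02 [565.15518399 199.51063207] [567.41542385 198.94694662]
0.022 [567.65383848 200.06624925] [569.91210626 199.49554043]
```

View pics/p1.png

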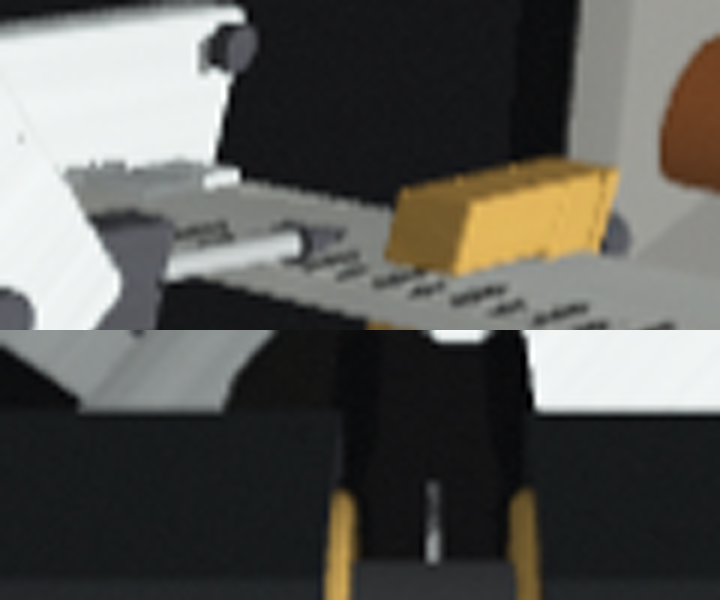

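Pointer tip at (554.8,196) and rising (h ≈ 10.5 mm); index edge mid at (569.7,200.7). About 10.5 mm remains at the pointer, so about 5.2 mm at the pad. I'll go 4 mm and look again.

```bash
python3 -m creep '[[-0.3,0,0.6,0,0,0,0],[-0.3,0,0.6,0,0,0,0],[-0.3,0,0.6,0,0,0,0],[-0.3,0,0.6,0,0,0,0],[-0.3,0,0.6,0,0,0,0],[-0.3,0,0.6,0,0,0,0],[0,0,0,0,0,0,0],[0,0,0,0,0,0,0],[0,0,0,0,0,0,0],[0,0,0,0,0,0,0]]'
cat > look.py <<'E'
from st import *
st(); w=capture("wrist"); q=proj(w,W((0,-.173,.070))); x0,y0=min(int(q[0])-50,560),int(q[1])-25
print("crop",x0,y0); cv2.imwrite("pics/"+sys.argv[1],cv2.resize(w["color"][y0:y0+55,x0:x0+80],None,fx=10,fy=10,interpolation=2))
for h in(0,.01,.02,.022): print(h,proj(w,W((0,-.17,.051+h))),proj(w,W((0,-.174,.051+h))))
E
python3 look.py p2.png
```

```text
time_s: 12.1
tcp_pos: [0.5986, -0.1828, 0.0535]
ee_rot: [[-0.301, -0.942, -0.152], [-0.839, 0.337, -0.427], [0.454, -0.001, -0.891]]
wrist_force: [-1.7, 5.0, 7.2]
gripper_width: 0.004
t 12.1 tcp in mount mm [ 0.6 78.7 53.5] F [-1.7  5.   7.2] j [  8.  35. -20.  31. -53.  40.]
tool axes in mount (cols)
 [[-0.    -1.     0.001]
 [-0.891 -0.    -0.454]
 [ 0.454 -0.001 -0.891]]
crop 520 174
0 [546.071275   195.30923099] [548.33875486 194.79882542]
0.01 [557.67013511 197.88636341] [559.93383765 197.34458108]
0.02 [569.99360029 200.62482413] [572.24861109 200.04867957]
0.022 [572.55123763 201.19321248] [574.80384083 200.60980398]
```

View pics/p2.png

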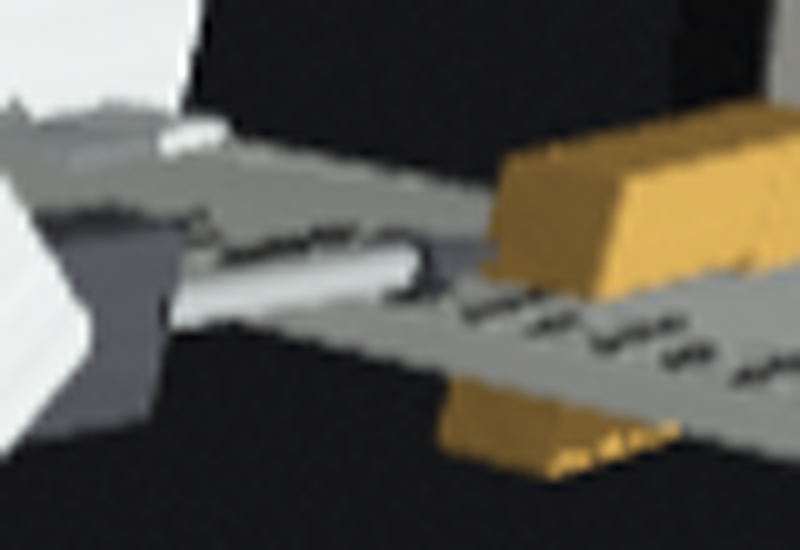

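The tip end is at about (568.5,200) and the index edge mid at about (574.5,200). The y-gap accounts for about 3.3 px, so some 2.2–3 mm remain at the pointer. I'll press 1.1 mm more.

```bash
python3 -m creep '[[-0.25,0,0.5,0,0,0,0],[-0.25,0,0.5,0,0,0,0],[0,0,0,0,0,0,0],[0,0,0,0,0,0,0],[0,0,0,0,0,0,0],[0,0,0,0,0,0,0],[0,0,0,0,0,0,0],[0,0,0,0,0,0,0],[0,0,0,0,0,0,0],[0,0,0,0,0,0,0]]'; python3 look.py p3.png
```

```text
time_s: 13.4
tcp_pos: [0.5987, -0.1827, 0.0525]
ee_rot: [[-0.3, -0.942, -0.152], [-0.839, 0.337, -0.428], [0.454, -0.001, -0.891]]
wrist_force: [-1.1, 5.2, 7.9]
gripper_width: 0.005
t 13.4 tcp in mount mm [ 0.6 78.7 52.5] F [-1.1  5.2  7.9] j [  8.  35. -20.  31. -52.  40.]
tool axes in mount (cols)
 [[-0.    -1.     0.001]
 [-0.891 -0.    -0.454]
 [ 0.454 -0.001 -0.891]]
crop 521 175
0 [547.26045143 195.58416643] [549.52742276 195.07074044]
0.01 [558.93142907 198.17696214] [561.19414134 197.63187299]
0.02 [571.33382774 200.93258213] [573.58727656 200.35280735]
0.022 [573.90814519 201.50459853] [576.15905978 200.91749017]
```

View pics/p3.png

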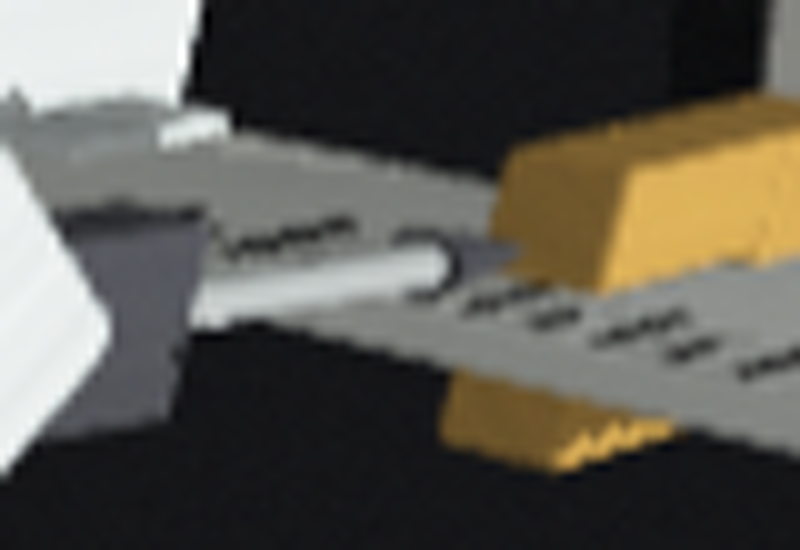

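The tip is at crop (520,252). The index edge mid is at 549, less a y-gap of 23–34, so level would be at 515–526: the pointer is level. It has held for 1 s; I'll hold a little longer and then ease up at about 8 mm/s.

```bash
python3 -m creep '[[0,0,0,0,0,0,0],[0,0,0,0,0,0,0],[0,0,0,0,0,0,0],[0.5,0,-0.9,0,0,0,0],[0.5,0,-0.9,0,0,0,0],[0.5,0,-0.9,0,0,0,0],[0.5,0,-0.9,0,0,0,0],[0.5,0,-0.9,0,0,0,0],[0.5,0,-0.9,0,0,0,0],[0.5,0,-0.9,0,0,0,0]]';python3 -m creep '[[0.5,0,-0.9,0,0,0,0],[0.5,0,-0.9,0,0,0,0],[0.5,0,-0.9,0,0,0,0],[0.5,0,-0.9,0,0,0,0],[0.5,0,-0.9,0,0,0,0],[0.5,0,-0.9,0,0,0,0],[0.5,0,-0.9,0,0,0,0],[0.5,0,-0.9,0,0,0,0],[0.5,0,-0.9,0,0,0,0],[0.5,0,-0.9,0,0,0,0]]'; python3 -m creep '[[1,0,-2,0,0,0,0],[2,0,-4,0,0,0,0],[4,0,-8,0,0,0,0],[4,0,-8,0,0,0,0],[4,0,-8,0,0,0,0],[4,0,-8,0,0,0,0],[4,0,-8,0,0,0,0],[0,0,0,0,0,0,0],[0,0,0,0,0,0,0],[0,0,0,0,0,0,0]]'; python3 st.py end.png
python3 - <<'E'
from h import *
a=cv2.imread("pics/keep.png");b=cv2.imread("pics/end.png")
cv2.imwrite("pics/cmp.png",np.vstack([a[10:280,200:],b[10:280,200:]]))
E
```

```text
time_s: 14.7
tcp_pos: [0.5985, -0.1832, 0.0593]
ee_rot: [[-0.301, -0.942, -0.152], [-0.839, 0.337, -0.427], [0.454, -0.001, -0.891]]
wrist_force: [-1.0, 3.0, 5.7]
gripper_width: 0.005
time_s: 15.95
tcp_pos: [0.598, -0.1839, 0.0693]
ee_rot: [[-0.301, -0.941, -0.153], [-0.839, 0.337, -0.427], [0.454, -0.0, -0.891]]
wrist_force: [-0.9, -0.1, -0.0]
gripper_width: 0.008
time_s: 17.2
tcp_pos: [0.5979, -0.1836, 0.1202]
ee_rot: [[-0.3, -0.941, -0.154], [-0.839, 0.338, -0.427], [0.454, 0.001, -0.891]]
wrist_force: [0.2, -0.4, 0.2]
gripper_width: 0.004
t 17.2 tcp in mount mm [1.000e-01 7.760e+01 1.202e+02] F [ 0.2 -0.4  0.2] j [  8.  31. -16.  28. -60.  45.]
tool axes in mount (cols)
 [[ 0.    -1.    -0.001]
 [-0.891  0.    -0.454]
 [ 0.454  0.001 -0.891]]
(0, -0.17, 0.051) [482.68255797 180.77762681]
(0, -0.188, 0.13) [569.80038627 195.51553501]
(0, 0.086, 0.059) [274.73356035 217.94156503]
```

View pics/cmp.png

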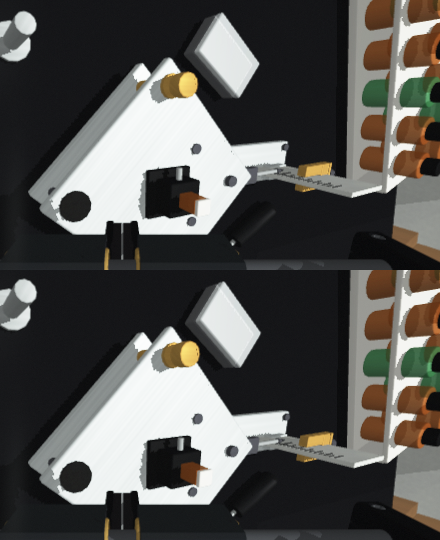

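The before and after views match: the plate and pointer are home (pad at (275,218)), and the index, box and post are unmoved. The tool is clear with no force on it, so I'm handing in.

```bash
python3 -c "
from station import finish_job; print(finish_job())"
```

```text
the job is handed in; nothing more can be done
None
```

I pressed the free corner at the thumb pad with the closed fingertips until the pointer stood level with the brass index. I held it there for about 1.4 s, then eased it up at about 8 mm/s until the plate was home and backed clear. I handed in at about 17 s of the 38 s allowed.

- **Level:** in the wrist view the pointer tip was within about 1 mm of the index's mid-height. The limit is that the tip and the index edge are a few mm apart in depth, so I could not fully rule out having gone slightly past it.
- **Force:** the wrist read about 9 N at the hold, including roughly 5 N sideways. It dropped smoothly to zero on the way up.
- **After release:** the wrist picture matches the one taken before. The plate and pointer are home and the index, cell box and post look unmoved. The tool hung about 60 mm above the pad, touching nothing.
- **Disagreements:** my index height read about 1–2 mm high against the known scale-bar height. The triangulated pointer tip gave 57 mm instead of 51 mm, because I picked the wrong point on it. For the final level I relied on comparing the tip and index directly in the picture.
- **Not checked:** I did not look again at the jar, the screwdriver in full, or the things by the heater. The path kept above or away from them.

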